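# Close up a vial carrier for transport

### The arm

A 6-joint arm with a two-finger parallel gripper is mounted at the origin on a cart in front of the work surface, level with it; the furniture and walls round the work are solid. World frame = base frame: x ahead of the robot, y to its left, z up, the work surface at z = 0. Lengths are in m, angles in rad, forces in N, time in s.
With the tool pointing down it reaches from about 0.325 to 0.9 m from the base axis. Payload 3.5 kg.
Tool frame: the origin (TCP) lies at the very end of the fingers, on their centre line; the grasp point (between the pads) lies 19 mm behind it; z points along the fingers, y is the line along which they close (so a half turn about z gives the same grasp; the last joint's range is limited). The gripper opens to 85 mm and grips with 20 to 120 N. Pads are 22 mm wide; open, the fingers measure 114 mm over their backs; the gripper's body (76 mm by 85 mm) begins 54 mm behind the grasp point. The pads swing forward as they close: fully open they stand 13 mm farther back than shut.
Start: joints at [1.009, 0.276, -0.026, 1.268, 0, 1.467], TCP at [0.277, 0.56, 0.231] pointing down, gripper open.
Joint ranges: [-3.12, 3.12], [-0.85, 1.88], [-1.08, 1.24], [-1.95, 2.15], [-1.57, 1.53], [-3.14, 3.14]. Speed limits (rad/s): [2.57, 2.57, 3.14, 3.14, 3.14, 3.14].

### API

Orientations are given as [roll, pitch, yaw] about the fixed x, y, z axes, in that order (R = Rz(yaw) Ry(pitch) Rx(roll)).
In Python, from rig import manip gives the robot as it stands.
- The arm moves only by the tool apply_moves, never from a script. Its argument "rows" is a list of rows, each a list of 2 entries, a list of its own where there are three numbers: the shift along the tool's x, y, z in mm, then the turn, a rotation vector about the tool's x, y, z in degrees. A call has 1 to 5 rows; each row is the pose to reach, as a shift and turn from the pose commanded when the call began, along the tool's axes at that moment; what a row does not reach only later rows make up. A row lasts 1/12 s, in which the tool goes at most 41.7 mm and 7.16 degrees, less where a joint would pass 70% of its speed; a pose out of reach is approached as far as the arm can. A call with a gripper value outside its range is refused whole. "grip" is the gripper's target within -1 to 1 (shut at 1, half-way at 0, fully open at -1), set as the call begins (left out, the last holds). The fingers move at their own pace and stop on an object; "squeeze" is the grip in N (left out, the last holds). Time passes only in rows, so rows that repeat a pose let the fingers close. It gives the time, the measured TCP pose, the force, the opening and the grip force at its end, in the units of the state.
- manip.get_state(): the state, without advancing time (a new reading comes with each control period).
- manip.grab_frame(name): name is "side" or "top" or "wrist"; returns a dict with "frame" (384x512x3 uint8, red, green, blue), "fx", "fy", "cx", "cy" (pixels), "xyz" and "attitude" of the camera in the world; the wrist camera has in their place "hand_eye" (4x4, takes a point from camera to tool coordinates, whose origin is the TCP and whose axes are the flange's). Camera axes: x right, y up, looking along -z (the intrinsics and any distortion apply to the point x, -y, -z); pixel columns grow to the right and rows downward; lengths in m; the calibration is good to about 2 mm. A picture is of the moment at which its call begins: read the wrist's pose just before it. There is no depth.
- manip.job_done(): hands the job in; it is judged then, once.
The state is a dict: "clock": time; "joint_pos": joint angles; "qd": joint speeds; "effort": joint torques, N m; "tool_pos": TCP position; "tcp_rot": TCP orientation; "force": force on the tool from outside, world axes, zero at the start; "moment": the same for the moment, N m; "grip_width": finger opening in m; "gripper_force": force on a finger pad.
Only numpy, scipy, OpenCV 4.12 (cv2) and the standard library are available. Lean on these libraries where they do the work, as an engineer would, in place of code of your own. Each camera call takes 0.05 s, during which the arm holds its last target. There are 200 camera calls.

### The job

Close the open vial carrier so that it can be carried off, pushing with the fingertips only. First push the upright metal retainer flap over until it lies flat on top of the vials; only then swing the lid over it and press the middle of its front edge down until the catch snaps over it and the lid sits flush. Take or lift nothing: the vials stay in their wells, and the bottle, the roll and the spare vial beside the carrier stay where they are.

Things in the scene. Friction and masses are not known exactly. Their poses are not given: they have to be found in the camera images.
- carrier: Grey rigid sample carrier (transport case) on the worktop; it does not slide. Base 150 (x) x 200 (y) x 78 mm high, walls 5 mm, handles folded flat at its ends. Origin: centre of its underside; x points from its front (catch side, to the right) to its back (lid hinge, to the left), y to its left end, z up. Black foam inside (top 50 mm up) holds 6 vials in round wells.
- flap (a joint): Retainer flap on a pin inside the front wall; pin along the carrier's y at x = -65, z = 72 mm in its frame. 0 = flat over the vials (free edge at x = 57 mm, upper face at z = 76 mm, 2 mm below the rim), 1.57 = upright, stop at 1.66 leaning to the front. Starts at 1.40 to 1.60. Stiff hinge: it stays where it is left; 0.5 to 2 N at its free edge moves it.
- flap_edge (a point): Middle of the flap's free edge, on the face that looks to the front when it stands and up when it is down. The flap is plain aluminium sheet, 122 mm from pin to free edge, 160 mm wide, 3 mm thick, its edge rolled to 6 mm. x points away from the pin along the flap, z out of that face.
- lid (a joint): Lid hinged at the back; hinge line along the carrier's y at x = 79, z = 80 mm in its frame. 0 = shut, flush on the base (outer face at z = 106 mm), 1.57 = upright, stop at 1.80 leaning back. Starts at 1.58 to 1.76. Stiff hinge: it stays where it is left and does not fall; 1 to 4 N at its free edge moves it. Near 0.07 it meets the catch; 5 to 10 N down at the middle of its front edge snaps it shut.
- lid_edge (a point): Middle of the lid's free edge, on the outer face (looks to the back when open, up when shut). The lid is a grey hollow cover, 154 x 200 mm, 26 mm deep, lined with black foam; this point is 154 mm along the lid from the hinge line and 26 mm out from it. x points from this edge to the hinge, z out of the outer face.
- catch (a joint): Black spring roller catch, 32 mm wide, in the middle of the carrier's front wall; its small roller is at x = -78, z = 94 mm in the carrier's frame. 0 = at rest (with nothing under it, or hooked over the lip of the shut lid), up to 0.3 = sprung outward. It gives way by itself as the lid is pressed down.
- vial_1_mid (a point): Loose small glass vial with a light cap, 19 mm across, 58 mm high, upright in its well in the carrier (cap top 70 mm above the worktop); point: its centre, half-way up, at x = -20, y = -60 mm in the carrier's frame. Stays where it is.
- vial_2_mid (a point): Loose small glass vial with a light cap, 19 mm across, 58 mm high, upright in its well in the carrier (cap top 70 mm above the worktop); point: its centre, half-way up, at x = -20, y = 0 mm in the carrier's frame. Stays where it is.
- vial_3_mid (a point): Loose small glass vial with a light cap, 19 mm across, 58 mm high, upright in its well in the carrier (cap top 70 mm above the worktop); point: its centre, half-way up, at x = -20, y = 60 mm in the carrier's frame. Stays where it is.
- vial_4_mid (a point): Loose small glass vial with a light cap, 19 mm across, 58 mm high, upright in its well in the carrier (cap top 70 mm above the worktop); point: its centre, half-way up, at x = 30, y = -60 mm in the carrier's frame. Stays where it is.
- vial_5_mid (a point): Loose small glass vial with a light cap, 19 mm across, 58 mm high, upright in its well in the carrier (cap top 70 mm above the worktop); point: its centre, half-way up, at x = 30, y = 0 mm in the carrier's frame. Stays where it is.
- vial_6_mid (a point): Loose small glass vial with a light cap, 19 mm across, 58 mm high, upright in its well in the carrier (cap top 70 mm above the worktop); point: its centre, half-way up, at x = 30, y = 60 mm in the carrier's frame. Stays where it is.
- amber_mid (a point): Loose bystander: amber glass bottle with a yellow metal cap, 55 mm across, 113 mm high, beside the carrier's right end (local -y), towards its front or its back; point: its centre, half-way up. Leave alone.
- film_roll_mid (a point): Loose bystander: white roll of sealing film standing on end, 52 mm across, 50 mm high, beside the same end, at the other of those two spots; point: its centre, half-way up. Leave alone.
- spare_vial_mid (a point): Loose bystander in front of the carrier, right of the catch: wider glass vial, 25 mm across, 50 mm high; point: its centre, half-way up. Leave alone.

How it is judged:
On the way:
1. the flap lies flat over the vials while the lid is still open (value of joint flap below 0.05 rad and value of joint lid above 1 rad), for 0.2 s.
At the end, for the whole second after the job is handed in: The flap lies flat (joint below 0.05 rad), the lid is shut under its catch (lid below 0.02 rad and still, catch back at rest below 0.06 rad), every vial is within 12 mm and every bystander within 30 mm of where it stood (value of joint flap below 0.05 rad and value of joint lid below 0.02 rad and value of joint catch below 0.06 rad and velocity of joint lid below 0.05 rad/s and distance of each of vial_1_mid, vial_2_mid, vial_3_mid, vial_4_mid, vial_5_mid, vial_6_mid from where it was at the start of the episode below 0.012 m and distance of each of amber_mid, film_roll_mid, spare_vial_mid from where it was at the start of the episode below 0.03 m); the robot touches nothing.
It fails at once if the lid is brought down (below 1.0 rad) while the flap still stands (above 0.1 rad) (value of joint lid below 1 rad and value of joint flap above 0.1 rad).
It fails at once if a vial is lifted or knocked out of its well (moved over 12 mm) (distance of any of vial_1_mid, vial_2_mid, vial_3_mid, vial_4_mid, vial_5_mid, vial_6_mid from where it was at the start of the episode above 0.012 m).
It fails at once if a bystander is lifted, carried or pushed away (moved over 30 mm) (distance of any of amber_mid, film_roll_mid, spare_vial_mid from where it was at the start of the episode above 0.03 m).
It also fails if it takes over 54 s, if anything falls off the work surface, if the arm or the gripper's body presses on something with over 40 N, if the wrist force passes 120 N, or if a joint passes its speed limit or range.

## Working session

There is one attempt and no reset: what is moved stays moved. The work goes in short steps, Python scripts to look and compute and a tool call to move; the robot and the scene stay as the last step left them, time stands still between calls to the robot, and variables do not carry over. Pictures are saved under pics/ and viewed, at most 10 in all, crops included, and the job is handed in when it is done.

Besides the shell and the picture viewer there is one more tool, called as a command line: name --argument value ..., lists and objects as JSON in quotes. apply_moves: Moves the arm, as the interface text tells. Its arguments: {"type":"object","properties":{"rows":{"type":"array","items":{"type":"array"}},"grip":{"type":"number"},"squeeze":{"type":"number"}},"required":["rows"]}

```bash
ls; mkdir -p pics
python3 - <<'E'
from rig import manip
import cv2,pickle
s=manip.get_state();print({k:s[k] for k in('clock','tool_pos','tcp_rot','force','grip_width')})
for n in("side","top"):
    d=manip.grab_frame(n);pickle.dump(d,open(n+'.pkl','wb'))
    print(n,{k:v for k,v in d.items() if k!='frame'})
    cv2.imwrite(f'pics/{n}0.png',cv2.resize(d['frame'][:,:,::-1],(800,600),interpolation=cv2.INTER_CUBIC))
E
```

```text
pics
{'clock': 0.0, 'tool_pos': array([0.27639027, 0.55971322, 0.23017114]), 'tcp_rot': array([-3.13940543e+00, -1.96497814e-04,  2.68279053e+00]), 'force': array([-0.02820104, -0.40550046, -0.01014801]), 'grip_width': 0.08521724298680211}
side {'fx': 490.2836019619158, 'fy': 490.2836019619158, 'cx': 259.0549717952425, 'cy': 190.80863497735766, 'xyz': array([-0.06065208, -0.01093315,  0.65993387]), 'attitude': array([ 0.82148139, -0.00321554, -1.65571548])}
top {'fx': 414.4950049030195, 'fy': 414.4950049030195, 'cx': 254.0306797711514, 'cy': 193.5996751042987, 'xyz': array([ 0.45175295, -0.05750435,  0.93345299]), 'attitude': array([ 0.16203904,  0.00424648, -1.56034805])}
```

View pics/side0.png

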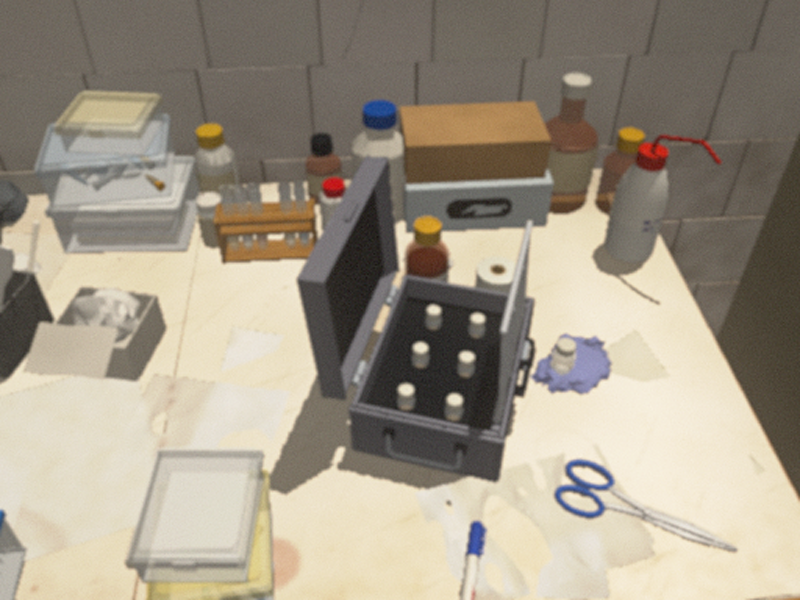

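View pics/top0.png

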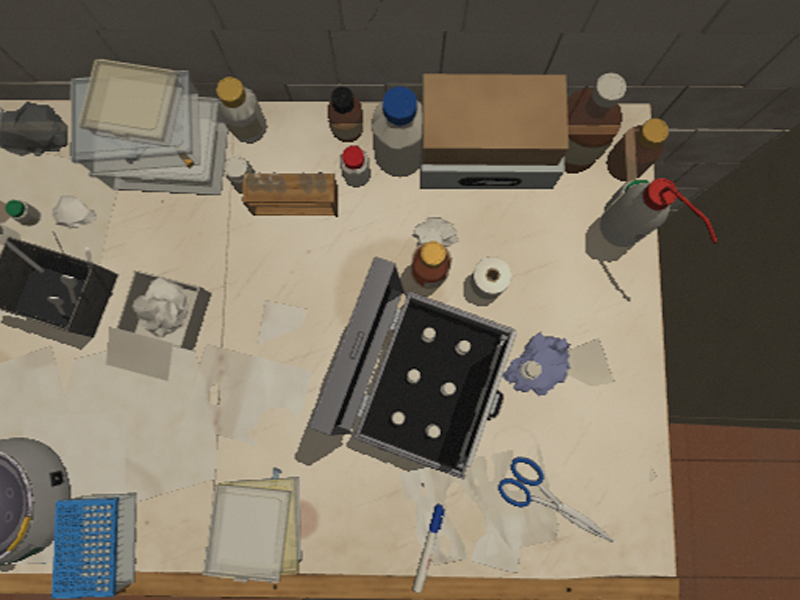

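```bash
cat > h.py <<'E'
import numpy as np,pickle,cv2
from scipy.optimize import least_squares
from scipy.spatial.transform import Rotation as R
cams={n:pickle.load(open(n+'.pkl','rb')) for n in('side','top')}
def proj(n,P):
    c=cams[n];p=R.from_euler('xyz',c['attitude']).inv().apply(np.atleast_2d(P)-c['xyz'])
    return np.c_[c['fx']*p[:,0]/-p[:,2]+c['cx'],c['fy']*-p[:,1]/-p[:,2]+c['cy']]*1.5625
def W(q,P):  # carrier->world
    return R.from_euler('z',q[2]).apply(np.atleast_2d(P))+[q[0],q[1],0]
def flap(t,y,off=0.003): # free edge
    return [-.065+.122*np.cos(t)-off*np.sin(t),y,.072+.122*np.sin(t)+off*np.cos(t)]
def lid(t,y,s=.154,o=.026):
    return [.079-s*np.cos(t)+o*np.sin(t),y,.080+s*np.sin(t)+o*np.cos(t)]
caps=np.array([[x,y,.07] for x in(-.02,.03) for y in(-.06,0,.06)])
E
python3 - <<'E'
from h import *
top=np.array([(463,347),(448,389),(432,432),(429,335),(414,376),(398,418)])
side=np.array([(478,316),(467,353),(455,396),(433,307),(421,344),(406,386)])
f=lambda q,ns=('top','side'):np.concatenate([(proj(n,W(q,caps))-{'top':top,'side':side}[n]).ravel() for n in ns])
for ns in(('top',),('side',),('top','side')):
    r=least_squares(f,[.5,0,1.5],args=(ns,));print(ns,r.x,np.abs(r.fun).max())
q=r.x;print(r.fun.reshape(-1,2).round(1));np.save('q.npy',q)
for t in(1.4,1.5,1.6):
    print('flap',t,[(n,proj(n,W(q,[flap(t,-.08),flap(t,.08)])).round().tolist()) for n in cams])
for t in(1.58,1.67,1.76):
    print('lid',t,[(n,proj(n,W(q,[lid(t,-.1),lid(t,.1),lid(t,-.1,o=0),lid(t,.1,o=0)])).round().tolist()) for n in cams])
print('base',proj('top',W(q,[[-.075,-.1,.078],[-.075,.1,.078],[.075,.1,.078]])).round().tolist())
for n in cams:
    cr=cams[n]['frame'][120:320,190:390] if n=='top' else cams[n]['frame'][90:320,180:380]
    cv2.imwrite(f'pics/{n}c.png',cv2.resize(cr[:,:,::-1],None,fx=2.6,fy=2.6,interpolation=cv2.INTER_CUBIC))
a=cv2.imread('pics/sidec.png');b=cv2.imread('pics/topc.png')
E
```

```text
('top',) [ 0.48424169 -0.10295122  1.21780541] 1.3012382074525135
('side',) [ 0.48763497 -0.1055443   1.22545161] 1.0711532289856223
('top', 'side') [ 0.48575813 -0.10445823  1.22267458] 2.390365776828503
[[ 1.9 -1.3]
 [ 1.7 -0.9]
 [ 2.1 -0.6]
 [ 0.7 -2.4]
 [ 0.2 -1.3]
 [ 0.3 -0.3]
 [-0.8  0.2]
 [-0.9  1.8]
 [-1.2  1.7]
 [ 0.1  1. ]
 [-1.2  1.7]
 [-0.9  1.6]]
flap 1.4 [('side', [[516.0, 220.0], [487.0, 330.0]]), ('top', [[504.0, 327.0], [457.0, 461.0]])]
flap 1.5 [('side', [[528.0, 221.0], [501.0, 331.0]]), ('top', [[514.0, 331.0], [467.0, 465.0]])]
flap 1.6 [('side', [[540.0, 223.0], [515.0, 334.0]]), ('top', [[524.0, 335.0], [477.0, 469.0]])]
lid 1.58 [('side', [[374.0, 153.0], [306.0, 277.0], [399.0, 156.0], [335.0, 283.0]]), ('top', [[384.0, 258.0], [317.0, 430.0], [406.0, 266.0], [340.0, 439.0]])]
lid 1.67 [('side', [[362.0, 154.0], [291.0, 277.0], [386.0, 155.0], [319.0, 280.0]]), ('top', [[373.0, 254.0], [306.0, 425.0], [394.0, 262.0], [328.0, 434.0]])]
lid 1.76 [('side', [[349.0, 155.0], [277.0, 278.0], [373.0, 155.0], [304.0, 279.0]]), ('top', [[362.0, 251.0], [295.0, 421.0], [383.0, 258.0], [316.0, 430.0]])]
base [[515.0, 331.0], [464.0, 477.0], [355.0, 435.0]]
```

View pics/sidec.png

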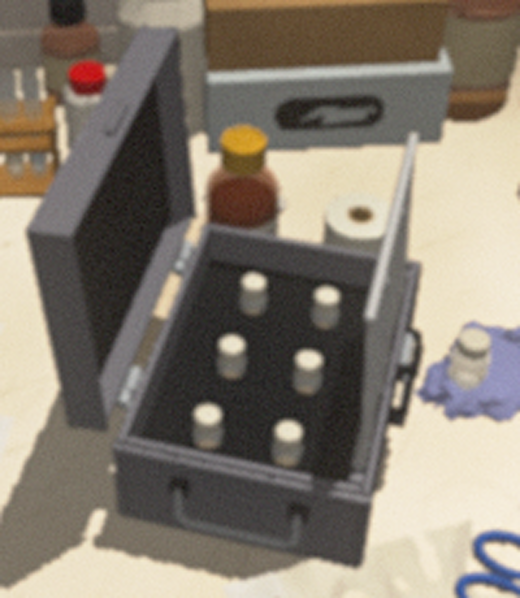

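The side crop shows the flap's top corners at about (414,136) and (375,315), which puts the flap at about 1.52 rad. The lid's outer near corner at (32,230) puts it at about 1.62 rad. The vial fits from both cameras agree to about 3 mm. I'll lift, align the tool with the carrier and close the fingers.

apply_moves --rows '[[[0, 0, -40], [0, 0, -3]], [[0, 0, -80], [0, 0, -6.3]], [[0, 0, -90], [0, 0, -6.3]], [[0, 0, -90], [0, 0, -6.3]]]' --grip 1 --squeeze 40

```text
clock: 0.43
tool_pos: [0.278, 0.5623, 0.3262]
tcp_rot: [3.133, 0.002, 2.793]
force: [0.1, 0.7, 0.1]
grip_width: 0.0383
gripper_force: 0.0
```

```bash
cat > w.py <<'E'
from rig import manip
from h import *
q=np.load('q.npy')
def now():
    s=manip.get_state();c=R.from_euler('z',-q[2]).apply(s['tool_pos']-[q[0],q[1],0])*1000
    print('t',round(s['clock'],2),'carrier mm',c.round(1),'yawerr',np.degrees(s['tcp_rot'][2]-q[2]-np.pi/2).round(2),'F',s['force'].round(1),'w',round(s['grip_width'],4));return c
if __name__=='__main__': now()
E
python3 w.py
```

```text
t 0.43 carrier mm [555.9 422.7 326.2] yawerr -0.06 F [0.1 0.7 0.1] w 0.0383
```

apply_moves --rows '[[[-21, -34, 0], [0, 0, 0]], [[-42, -68, 0], [0, 0, 0]], [[-64, -102, 0], [0, 0, 0]], [[-85, -136, 0], [0, 0, 0]], [[-106, -170, 0], [0, 0, 0]]]'

```text
clock: 0.85
tool_pos: [0.3177, 0.3622, 0.3196]
tcp_rot: [-3.139, -0.001, 2.793]
force: [1.3, 0.1, 0.2]
grip_width: -0.0
gripper_force: 0.0
```

apply_moves --rows '[[[-21, -34, 0], [0, 0, 0]], [[-42, -68, 0], [0, 0, 0]], [[-64, -102, 0], [0, 0, 0]], [[-85, -136, 0], [0, 0, 0]], [[-106, -170, 0], [0, 0, 0]]]'

```text
clock: 1.27
tool_pos: [0.359, 0.1664, 0.3199]
tcp_rot: [-3.141, -0.001, 2.793]
force: [0.8, -0.2, 0.7]
grip_width: 0.0001
gripper_force: 0.0
```

apply_moves --rows '[[[-21, -34, 0], [0, 0, 0]], [[-42, -68, 0], [0, 0, 0]], [[-64, -102, 0], [0, 0, 0]], [[-85, -136, 0], [0, 0, 0]], [[-106, -170, 0], [0, 0, 0]]]'

```text
clock: 1.68
tool_pos: [0.4005, -0.0295, 0.3201]
tcp_rot: [-3.142, -0.001, 2.792]
force: [1.1, 0.0, 0.4]
grip_width: 0.0003
gripper_force: 0.0
```

apply_moves --rows '[[[-21, -34, 0], [0, 0, 0]], [[-42, -68, 0], [0, 0, 0]], [[-64, -102, 0], [0, 0, 0]], [[-85, -136, 0], [0, 0, 0]], [[-106, -170, 0], [0, 0, 0]]]'

```text
clock: 2.1
tool_pos: [0.4421, -0.2254, 0.3198]
tcp_rot: [3.141, -0.002, 2.792]
force: [1.1, 0.3, 0.4]
grip_width: -0.0
gripper_force: 0.0
```

```bash
python3 w.py
```

```text
t 2.1 carrier mm [-1.285e+02 -2.000e-01  3.198e+02] yawerr -0.11 F [1.1 0.3 0.4] w -0.0
```

apply_moves --rows '[[[0, 0, 40], [0, 0, 0]], [[0, 0, 80], [0, 0, 0]], [[0, 0, 120], [0, 0, 0]], [[0, 0, 158], [0, 0, 0]], [[0, 0, 158], [0, 0, 0]]]'

```text
clock: 2.52
tool_pos: [0.4357, -0.219, 0.1539]
tcp_rot: [3.137, -0.018, 2.792]
force: [-1.1, 1.6, -0.9]
grip_width: -0.0002
gripper_force: 0.0
```

apply_moves --rows '[[[0, 15, 0], [0, 0, 0]], [[0, 30, 0], [0, 0, 0]], [[0, 42, 0], [0, 0, 0]], [[0, 52, 0], [0, 0, 0]], [[0, 52, 0], [0, 0, 0]]]'

```text
clock: 2.93
tool_pos: [0.4615, -0.1735, 0.1644]
tcp_rot: [3.141, 0.001, 2.795]
force: [-0.0, 0.0, 0.0]
grip_width: -0.0002
gripper_force: 0.0
```

```bash
python3 w.py
```

```text
t 2.93 carrier mm [-73.2  -0.8 164.4] yawerr 0.08 F [-0.  0.  0.] w -0.0002
```

apply_moves --rows '[[[0, 9, 1], [0, 0, 0]], [[0, 17, 2.5], [0, 0, 0]], [[0, 26, 5], [0, 0, 0]], [[0, 34, 8], [0, 0, 0]], [[0, 42, 13], [0, 0, 0]]]'

```text
clock: 3.35
tool_pos: [0.4757, -0.1347, 0.1505]
tcp_rot: [-3.142, 0.001, 2.793]
force: [0.7, -0.3, 1.7]
grip_width: 0.0
gripper_force: 0.6
```

apply_moves --rows '[[[0, 8, 5], [0, 0, 0]], [[0, 15, 11], [0, 0, 0]], [[0, 21, 17], [0, 0, 0]], [[0, 27, 24], [0, 0, 0]], [[0, 31, 31], [0, 0, 0]]]'

```text
clock: 3.77
tool_pos: [0.4856, -0.1052, 0.1184]
tcp_rot: [3.141, -0.001, 2.793]
force: [-0.4, -0.1, 0.8]
grip_width: 0.0003
gripper_force: 0.6
```

Run:
```python
from w import *
now();d=manip.grab_frame('side')
cv2.imwrite('pics/s1.png',cv2.resize(d['frame'][40:320,140:400,::-1],None,fx=2,fy=2,interpolation=cv2.INTER_CUBIC))
```

```text
t 3.77 carrier mm [-7.000e-01 -1.000e-01  1.184e+02] yawerr -0.01 F [-0.4 -0.1  0.8] w 0.0003
```

View pics/s1.png

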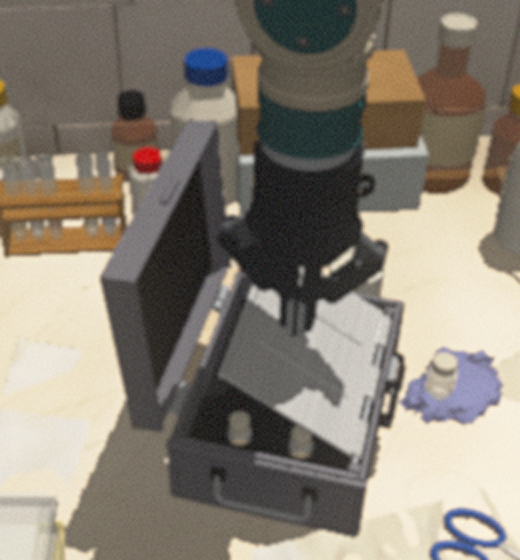

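The flap is at about 0.5 rad. The gripper knuckles are close to the lid, so I'll push straight down from here.

apply_moves --rows '[[[0, 0, 9], [0, 0, 0]], [[0, 0, 18], [0, 0, 0]], [[0, 0, 27], [0, 0, 0]], [[0, 0, 34], [0, 0, 0]], [[0, 0, 38], [0, 0, 0]]]'

```text
clock: 4.23
tool_pos: [0.4847, -0.106, 0.0799]
tcp_rot: [3.141, -0.002, 2.792]
force: [0.4, 0.6, 1.5]
grip_width: 0.0
gripper_force: 0.5
```

apply_moves --rows '[[[0, 0, 2], [0, 0, 0]], [[0, 0, 4], [0, 0, 0]], [[0, 0, 5], [0, 0, 0]], [[0, 0, 5], [0, 0, 0]], [[0, 0, 5], [0, 0, 0]]]'

```text
clock: 4.65
tool_pos: [0.4857, -0.1063, 0.0764]
tcp_rot: [-3.141, 0.001, 2.793]
force: [-0.2, -0.1, -0.4]
grip_width: -0.0001
gripper_force: 0.0
```

```bash
python3 w.py
```

```text
t 4.65 carrier mm [-1.8 -0.6 76.4] yawerr -0.05 F [-0.2 -0.1 -0.4] w -0.0001
```

apply_moves --rows '[[[0, 0, 1], [0, 0, 0]], [[0, 0, 2], [0, 0, 0]], [[0, 0, 3], [0, 0, 0]], [[0, 0, 3], [0, 0, 0]]]'

```text
clock: 4.98
tool_pos: [0.4861, -0.1064, 0.0758]
tcp_rot: [-3.141, 0.001, 2.793]
force: [-6.1, 1.5, 16.9]
grip_width: -0.0003
gripper_force: 8.3
```

```bash
python3 w.py
```

```text
t 4.98 carrier mm [-1.7 -1.  75.8] yawerr -0.04 F [-6.1  1.5 16.9] w -0.0003
```

The flap is flat: z is 75.8 mm with about 17 N of contact force. I'll retreat, go over the lid and come down behind it.

apply_moves --rows '[[[0, -2, -40], [0, 0, 0]], [[0, -5, -80], [0, 0, 0]], [[0, -5, -120], [0, 0, 0]], [[0, -5, -160], [0, 0, 0]], [[0, -5, -200], [0, 0, 0]]]'

```text
clock: 5.4
tool_pos: [0.4835, -0.1108, 0.2755]
tcp_rot: [-3.141, 0.001, 2.793]
force: [1.3, 0.3, -0.0]
grip_width: -0.0002
gripper_force: 0.0
```

apply_moves --rows '[[[0, 0, -40], [0, 0, 0]], [[0, 40, -47], [0, 0, 0]], [[0, 80, -47], [0, 0, 0]], [[0, 120, -47], [0, 0, 0]], [[0, 160, -47], [0, 0, 0]]]'

```text
clock: 5.82
tool_pos: [0.5393, 0.0408, 0.3213]
tcp_rot: [3.141, 0.002, 2.792]
force: [0.5, -0.0, -0.4]
grip_width: -0.0003
gripper_force: 0.0
```

apply_moves --rows '[[[0, 0, 0], [0, 0, 0]], [[0, 0, 40], [0, 0, 0]], [[0, 0, 80], [0, 0, 0]], [[0, 0, 100], [0, 0, 0]], [[0, 0, 100], [0, 0, 0]]]'

```text
clock: 6.23
tool_pos: [0.534, 0.0396, 0.2145]
tcp_rot: [-3.138, -0.011, 2.793]
force: [-1.5, -0.9, -1.2]
grip_width: 0.0003
gripper_force: 0.0
```

Run:
```python
from w import *
now();d=manip.grab_frame('side')
cv2.imwrite('pics/s2.png',cv2.resize(d['frame'][40:320,140:400,::-1],None,fx=2,fy=2,interpolation=cv2.INTER_CUBIC))
```

```text
t 6.23 carrier mm [151.9   3.8 214.5] yawerr -0.02 F [-1.5 -0.9 -1.2] w 0.0003
```

View pics/s2.png

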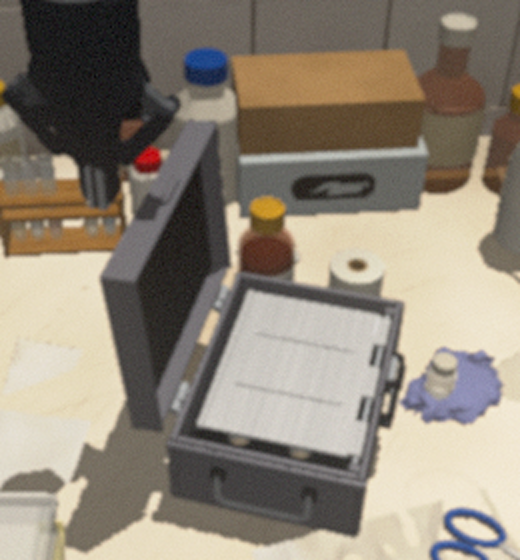

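The flap lies flat, with its free edge running from (245,295) to (205,425), and the lid is unmoved. Now I'll push the lid over.

apply_moves --rows '[[[0, -13, 0], [0, 0, 0]], [[0, -26, 0], [0, 0, 0]], [[0, -42, -1], [0, 0, 0]], [[0, -57, -3], [0, 0, 0]], [[0, -71, -3], [0, 0, 0]]]'

```text
clock: 6.7
tool_pos: [0.5159, -0.0287, 0.2267]
tcp_rot: [3.139, 0.006, 2.792]
force: [1.1, 2.3, -1.2]
grip_width: -0.0002
gripper_force: 1.0
```

apply_moves --rows '[[[0, -14, 2], [0, 0, 0]], [[0, -28, 5], [0, 0, 0]], [[0, -42, 10], [0, 0, 0]], [[0, -54, 16], [0, 0, 0]], [[0, -67, 23], [0, 0, 0]]]'

```text
clock: 7.12
tool_pos: [0.493, -0.0924, 0.2031]
tcp_rot: [3.141, 0.006, 2.792]
force: [0.6, 0.6, 2.4]
grip_width: -0.0
gripper_force: 1.2
```

Run:
```python
from w import *
now();d=manip.grab_frame('side')
cv2.imwrite('pics/s3.png',cv2.resize(d['frame'][40:320,140:400,::-1],None,fx=2,fy=2,interpolation=cv2.INTER_CUBIC))
```

```text
t 7.12 carrier mm [ 13.8  -2.7 203.1] yawerr -0.09 F [0.6 0.6 2.4] w -0.0
```

View pics/s3.png

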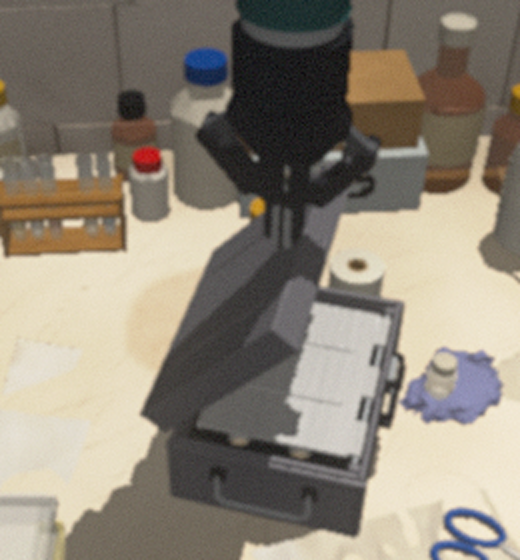

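The lid is at about 0.8 rad and following, so I continue along the arc.

apply_moves --rows '[[[0, -11, 9], [0, 0, 0]], [[0, -22, 18], [0, 0, 0]], [[0, -32, 29], [0, 0, 0]], [[0, -41, 41], [0, 0, 0]], [[0, -48, 53], [0, 0, 0]]]'

```text
clock: 7.58
tool_pos: [0.4747, -0.1367, 0.1464]
tcp_rot: [-3.141, 0.001, 2.792]
force: [1.1, -0.4, 1.7]
grip_width: -0.0
gripper_force: 0.9
```

apply_moves --rows '[[[0, -6, 13], [0, 0, 0]], [[0, -10, 21], [0, 0, 0]], [[0, -12, 27], [0, 0, 0]], [[0, -12, 30], [0, 0, 0]], [[0, -12, 30], [0, 0, 0]]]'

```text
clock: 8.0
tool_pos: [0.4698, -0.1462, 0.1162]
tcp_rot: [3.141, -0.003, 2.793]
force: [0.1, 0.1, 0.2]
grip_width: -0.0002
gripper_force: 0.0
```

```bash
python3 w.py
```

```text
t 8.0 carrier mm [-44.7   0.7 116.2] yawerr -0.05 F [0.1 0.1 0.2] w -0.0002
```

apply_moves --rows '[[[0, 0, -6], [0, 0, 0]], [[0, -14, -6], [0, 0, 0]], [[0, -14, -2], [0, 0, 0]], [[0, -14, 2], [0, 0, 0]], [[0, -14, 5], [0, 0, 0]]]'

```text
clock: 8.42
tool_pos: [0.4667, -0.1603, 0.113]
tcp_rot: [-3.14, 0.002, 2.793]
force: [-1.4, -2.9, 4.9]
grip_width: -0.0002
gripper_force: 2.4
```

apply_moves --rows '[[[0, 0, 1], [0, 0, 0]], [[0, 0, 2], [0, 0, 0]], [[0, 0, 3], [0, 0, 0]], [[0, 0, 4], [0, 0, 0]], [[0, 0, 4], [0, 0, 0]]]'

```text
clock: 8.83
tool_pos: [0.4653, -0.1588, 0.1075]
tcp_rot: [3.14, -0.002, 2.793]
force: [1.3, 1.0, 0.0]
grip_width: 0.0003
gripper_force: 0.0
```

```bash
python3 w.py
```

```text
t 8.83 carrier mm [-58.1   0.7 107.5] yawerr -0.02 F [1.3 1.  0. ] w 0.0003
```

It has probably snapped in. I'll press on until firm contact.

apply_moves --rows '[[[0, 0, 1], [0, 0, 0]], [[0, 0, 2], [0, 0, 0]], [[0, 0, 3], [0, 0, 0]], [[0, 0, 4], [0, 0, 0]], [[0, 0, 4], [0, 0, 0]]]'

```text
clock: 9.25
tool_pos: [0.4658, -0.1594, 0.1058]
tcp_rot: [3.141, -0.001, 2.793]
force: [-4.6, 2.3, 12.3]
grip_width: -0.0
gripper_force: 6.0
```

```bash
python3 w.py
```

```text
t 9.25 carrier mm [-58.4  -0.  105.8] yawerr -0.03 F [-4.6  2.3 12.3] w -0.0
```

apply_moves --rows '[[[0, 0, 1], [0, 0, 0]], [[0, 0, 2], [0, 0, 0]], [[0, 0, 2], [0, 0, 0]]]'

```text
clock: 9.5
tool_pos: [0.4659, -0.1594, 0.1056]
tcp_rot: [3.141, -0.0, 2.793]
force: [-7.9, 3.8, 23.2]
grip_width: 0.0
gripper_force: 11.8
```

apply_moves --rows '[[[0, 0, -20], [0, 0, 0]], [[0, 0, -60], [0, 0, 0]], [[0, 0, -100], [0, 0, 0]], [[0, 38, -115], [0, 0, 0]], [[0, 76, -130], [0, 0, 0]]]'

```text
clock: 9.92
tool_pos: [0.4935, -0.0892, 0.2353]
tcp_rot: [3.141, 0.005, 2.788]
force: [0.8, 0.1, 0.3]
grip_width: 0.0004
gripper_force: 0.0
```

apply_moves --rows '[[[0, 40, 0], [0, 0, 0]], [[0, 80, 0], [0, 0, 0]], [[0, 120, 0], [0, 0, 0]], [[0, 160, 0], [0, 0, 0]], [[0, 200, 0], [0, 0, 0]]]'

```text
clock: 10.33
tool_pos: [0.5606, 0.1017, 0.2322]
tcp_rot: [3.142, -0.0, 2.793]
force: [0.6, -0.8, -0.3]
grip_width: 0.0003
gripper_force: 0.0
```

Run:
```python
from w import *
now();d=manip.grab_frame('side')
p=lambda P:((proj('side',W(q,P))/1.5625-[180,120])*3).round().tolist()
print('shut lid',p([lid(0,-.1),lid(0,.1)]),'0.07',p([lid(.07,-.1),lid(.07,.1)]))
cv2.imwrite('pics/s4.png',cv2.resize(d['frame'][120:310,180:400,::-1],None,fx=3,fy=3,interpolation=cv2.INTER_CUBIC))
```

```text
t 10.33 carrier mm [219.3  -0.  232.2] yawerr -0.04 F [ 0.6 -0.8 -0.3] w 0.0003
shut lid [[489.0, 172.0], [430.0, 442.0]] 0.07 [[487.0, 158.0], [428.0, 426.0]]
```

View pics/s4.png

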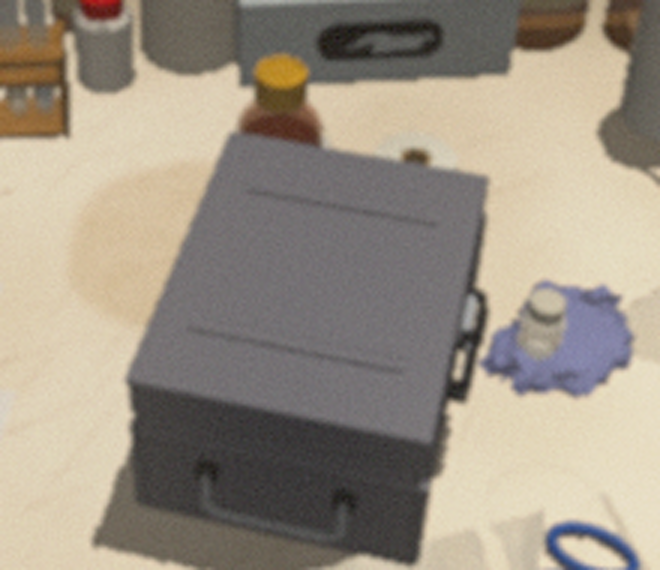

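The lid's front corners at (487,176) and (432,442) match the predicted shut lid, not the 0.07 rad position. The bystanders are where they were.

```bash
python3 -c "
from rig import manip
print(manip.job_done())"
```

```text
the job is handed in; nothing more can be done
None
```

I closed the carrier and handed the job in at about 10 s of the 54 s allowed: the flap was pushed flat first, then the lid pressed flush until the catch appeared to snap (inferred from force and height, not seen directly), with the bystanders where they stood; no verdict came back.

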